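# Raise the weighted hold-down and slide the bench block home

## Task

Push the jig's weighted hold-down arm up past its balance point, so that it tips back and stays raised by itself. Then push the steel bench block, flat on the bench, straight in to where the arm's pad was, until it sits square and flush against the jig's back stop. Only push, never lift the block, and leave the brass can, the pink jar and the wooden spool as they stand.

Things in the scene. Friction and masses are not known exactly. Their poses are not given: they have to be found in the camera images.
- jig: Dark steel hold-down jig, fixed. Origin on the bench at the middle of the block's place; x from the mouth to the back stop, y to the pillar, z up. Back stop: bar 16 mm high and deep, flat face at x = +31 mm, y = -50 to 140 mm. Pillar at y = 110 mm: 42 mm in x, 38 mm in y, 103 mm high with a foot 70 x 76 x 10 mm. Otherwise open bench.
- holddown (a joint): Angle of the steel arm (0.5 to 0.8 kg) about its hinge along jig x. 0 = lowered: its 16 x 10 mm bar lies level along jig -y and a rod with a rubber pad (22 mm across, underside 10 mm over the bench) hangs at the jig origin, barring the block. Grows as the free end rises and goes over to +y; 1.57 upright, 1.70 on its stop. Balances at about 0.89, damped fall either side. 1 to 2 N lifts the handle.
- handle (a point): Middle of the wooden cross handle at the arm's free end: round rod 13 mm thick, 74 mm long, parallel to the hinge (along jig x), 180 mm from the hinge. Lowered it lies at jig (0, -70, 90) mm, with free space under it and on its -y side, from where slanting fingers can push it up from below. Lamp and magnifier arms hang over the far half of the bench, some 0.5 m up.
- hinge (a point): Middle of the hinge of the hold-down arm, at jig (0, 110, 90) mm; does not move in the jig.
- weight (a point): Middle of the brass counterweight of the arm: a cylinder 40 mm across and 34 mm long on a short stalk square to the arm. Lowered, it stands upright 72 mm above the hinge; it swings over to jig +y as the arm rises, and pushing it that way raises the arm too.
- bench_block: Polished steel bench block, 62 x 62 x 20 mm, 0.6 kg (0.8 to 1.25 times), loose, lying flat on the bench in front of the jig's mouth (jig x about -70 to -90 mm), turned a little. Origin in the middle of its underside; x and y square to its sides, z up.
- brass_can: Loose brass can, 36 mm across, 64 mm tall; origin in the middle of its underside. A bystander.
- pink_jar: Loose pink jar with a black cap, 49 mm across, 58 mm tall; origin in the middle of its underside. A bystander.
- wood_spool: Loose wooden spool, 38 mm across, 60 mm tall; origin in the middle of its underside. A bystander.
Mind the look-alikes: they are no part of the job. What is shaped like the bench_block but purple or turquoise is not meant.

How it is judged:
By the outcome, as a careful person would: the job done as asked, in the order asked, and still so for the second after the job is handed in, with the robot touching nothing.
It also fails if it takes over 54 s, if anything falls off the work surface, if the arm or the gripper's body presses on something with over 40 N, if the wrist force passes 120 N, or if a joint passes its speed limit or range.

## Robot

A 6-joint arm with a two-finger parallel gripper is mounted at the origin on a cart in front of the work surface, level with it; the furniture and walls round the work are solid. World frame = base frame: x ahead of the robot, y to its left, z up, the work surface at z = 0. Lengths are in m, angles in rad, forces in N, time in s.
With the tool pointing down it reaches from about 0.35 to 0.925 m from the base axis. Payload 6.4 kg.
Tool frame: the origin (TCP) lies midway between the tips of the shut fingers; the grasp point (between the pads) lies 19 mm behind it; z points along the fingers, y is the line along which they close (so a half turn about z gives the same grasp; the last joint's range is limited). The gripper opens to 85 mm and grips with 20 to 120 N. Pads are 22 mm wide; open, the fingers measure 114 mm over their backs; the gripper's body (76 mm by 85 mm) begins 54 mm behind the grasp point. The pads swing forward as they close: fully open they stand 13 mm farther back than shut.
Start: joints at [-1.427, 0.245, 1.558, -0, 1.339, -0.174], TCP at [0.203, -0.617, 0.231] pointing down, gripper open.
Joint ranges: [-3.13, 3.13], [-1.02, 2.26], [0.13, 2.54], [-0.95, 4.09], [0.21, 2.88], [-2.74, 2.74]. Speed limits (rad/s): [2.57, 2.57, 3.14, 3.14, 3.14, 3.14].

## Interface

Orientations are given as a unit quaternion [x, y, z, w].
In Python, from cell import arm gives the robot as it stands. The module is installed in compiled form; this text tells all that it offers. Calls block until the motion is done:
- arm.move_to(position, orientation): joint-space move of the TCP to a pose.
- arm.movel(position, frame=None, velocity=0.15, force_limit=None): straight line of the TCP; frame=None keeps the orientation; velocity is the mean speed in m/s. With force_limit (N) it stops when the force on the tool has changed by that much, and returns True; else False.
- arm.move_j(angles): joint-space move.
- arm.grip(opening): finger opening in m; the grip force is fixed at half the most; returns when the fingers have stopped.
- arm.pause(seconds).
- arm.inverse_kinematics(position, orientation): joint angles nearest the present ones, or None.
- arm.read_state(): the state.
- arm.capture(name): name is "scene" or "top" or "wrist"; returns the picture (420x560x3 uint8, red, green, blue); there is no depth.
- arm.camera_params(name): a dict with "intrinsics" (3x3 intrinsics, pixels), "k1" (the pictures are not rectified: a ray, as slopes to the right and down, at radius r is drawn at 1 + k1 r^2 times it, then the intrinsics apply), "extrinsics" (4x4, takes a point from camera to world coordinates); the wrist camera has in their place "mount" (4x4, takes a point from camera to tool coordinates, whose origin is the TCP and whose axes are the flange's). Camera axes: x right, y down, z forward; pixel columns grow to the right and rows downward; lengths in m; the calibration is good to about 2 mm. A picture is of the moment at which its call begins: read the wrist's pose just before it. camera_params takes no time and is no camera call.
A pose or a line that the arm cannot do raises arm.MotionError and nothing moves.
- arm.sign_off(): hands the job in; it is judged then, once.
The state is a dict: "time_s": time; "joints": joint angles; "qvel": joint speeds; "effort": joint torques, N m; "tool_pos": TCP position; "orientation": TCP orientation; "wrist_force": force on the tool from outside, world axes, zero at the start; "ft_torque": the same for the moment, N m; "finger_gap": finger opening in m; "finger_force": force on a finger pad.
Only numpy, scipy, OpenCV 4.12 (cv2) and the standard library are available. Lean on these libraries where they do the work, as an engineer would, in place of code of your own. Each camera call takes 0.05 s, during which the arm holds its last target. There are 200 camera calls.

## Working session

There is one attempt and no reset: what is moved stays moved. The work goes in short steps, each a Python script; the robot and the scene stay as the last script left them, time stands still between calls to the robot, and variables do not carry over. Pictures are saved under pics/ and viewed, at most 10 in all, crops included, and the job is handed in when it is done.

```bash
mkdir -p pics; python3 - <<'E'
from cell import arm
import cv2,numpy as np
np.set_printoptions(precision=4,suppress=True)
for n in("scene","top"):
    im=arm.capture(n); cv2.imwrite(f"pics/{n}0.png",cv2.resize(im[...,::-1],(784,588),interpolation=cv2.INTER_CUBIC))
    cv2.imwrite(f"pics/{n}0_raw.png",im[...,::-1])
    print(n,arm.camera_params(n))
print(arm.camera_params("wrist")); print(arm.read_state())
E
```

```text
scene {'intrinsics': array([[537.0281,   0.    , 276.7403],
       [  0.    , 537.0281, 212.557 ],
       [  0.    ,   0.    ,   1.    ]]), 'k1': -0.2060013267486007, 'extrinsics': array([[-0.5856, -0.4268,  0.6891, -0.3893],
       [-0.8105,  0.3246, -0.4876,  0.8116],
       [-0.0155, -0.8441, -0.536 ,  0.9195],
       [ 0.    ,  0.    ,  0.    ,  1.    ]])}
top {'intrinsics': array([[468.4264,   0.    , 286.5133],
       [  0.    , 468.4264, 206.3087],
       [  0.    ,   0.    ,   1.    ]]), 'k1': -0.0030813286480957836, 'extrinsics': array([[-0.0179, -0.9988,  0.0452,  0.588 ],
       [-0.9998,  0.0174, -0.0115,  0.1011],
       [ 0.0107, -0.0454, -0.9989,  1.268 ],
       [ 0.    ,  0.    ,  0.    ,  1.    ]])}
{'intrinsics': array([[300.9695,   0.    , 284.0473],
       [  0.    , 300.9695, 209.2327],
       [  0.    ,   0.    ,   1.    ]]), 'k1': -0.06203188541355116, 'mount': array([[ 0.    , -0.9634, -0.2679,  0.0675],
       [ 1.    , -0.0002,  0.0006, -0.0008],
       [-0.0007, -0.2679,  0.9634, -0.1427],
       [ 0.    ,  0.    ,  0.    ,  1.    ]])}
{'time_s': 0.1, 'joints': array([-1.4271,  0.2457,  1.5589, -0.    ,  1.3387, -0.1741]), 'qvel': array([-0.0005,  0.0004, -0.0022,  0.001 , -0.0013, -0.0009]), 'effort': array([  0.0004, -43.0666, -32.7131,  -0.0002,   0.0028,   0.    ]), 'tool_pos': array([ 0.203 , -0.617 ,  0.2303]), 'orientation': array([ 0.9874,  0.1582,  0.    , -0.0009]), 'wrist_force': array([-0.3358,  0.1542, -0.1849]), 'ft_torque': array([-0.058 ,  0.0898,  0.0154]), 'finger_force': 0.0, 'finger_gap': 0.08554147466794976}
```

View pics/scene0.png

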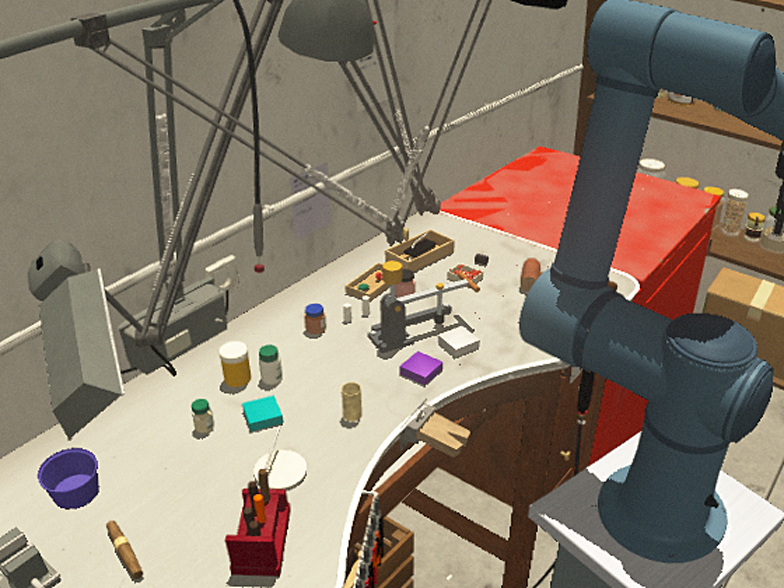

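View pics/top0.png

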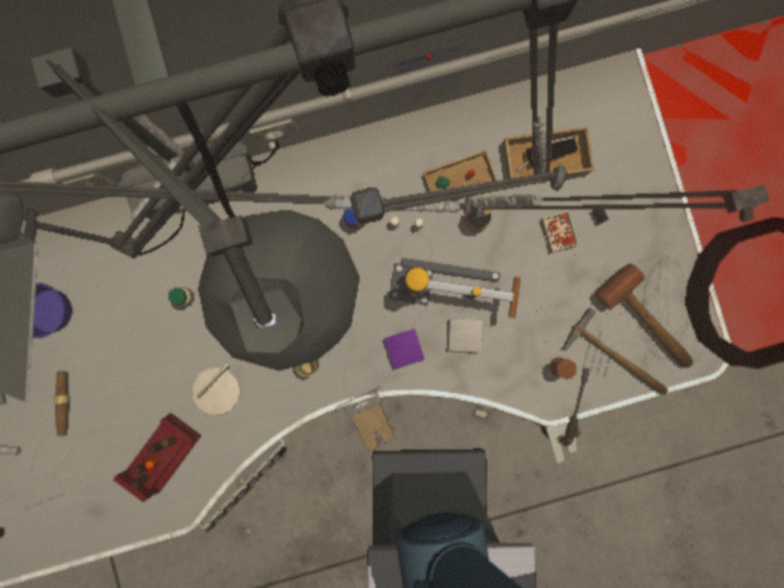

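The top view has the jig at about (440,285) and its handle at (514,297). The white/steel block is at (466,336), and the purple look-alike is at (404,348). In the scene view the block is at (459,341), the purple one at (421,367) and the turquoise one at (263,413). The candidates are therefore steel, purple and turquoise, and I choose the steel one at the mouth. Now the close crops.

```bash
python3 - <<'E'
import cv2,numpy as np
def crop(n,x0,y0,x1,y1,s):
    im=cv2.imread(f"pics/{n}0_raw.png")[y0:y1,x0:x1]; im=cv2.resize(im,None,fx=s,fy=s,interpolation=cv2.INTER_CUBIC)
    for x in range((x0+9)//10*10,x1,10): cv2.line(im,((x-x0)*s,0),((x-x0)*s,12 if x%50 else 25),(0,0,255),1)
    for y in range((y0+9)//10*10,y1,10): cv2.line(im,(0,(y-y0)*s),(12 if y%50 else 25,(y-y0)*s),(0,0,255),1)
    cv2.imwrite(f"pics/{n}_crop.png",im)
crop("top",270,175,385,260,6); crop("scene",250,180,370,270,6)
E
```

```text
(no output)
```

View pics/top_crop.png

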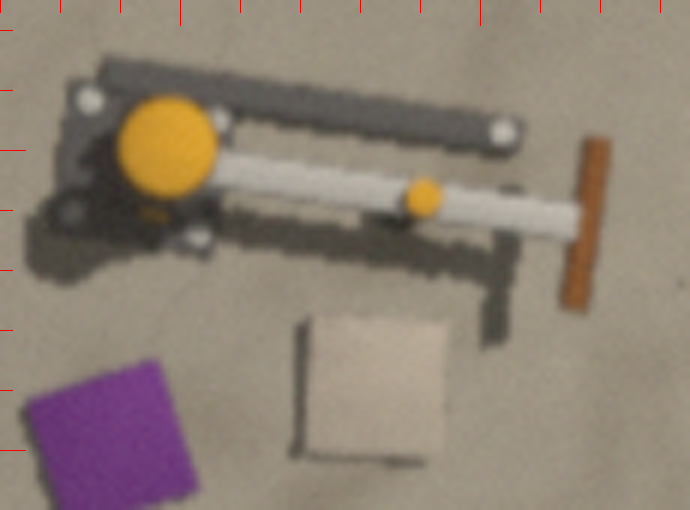

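View pics/scene_crop.png

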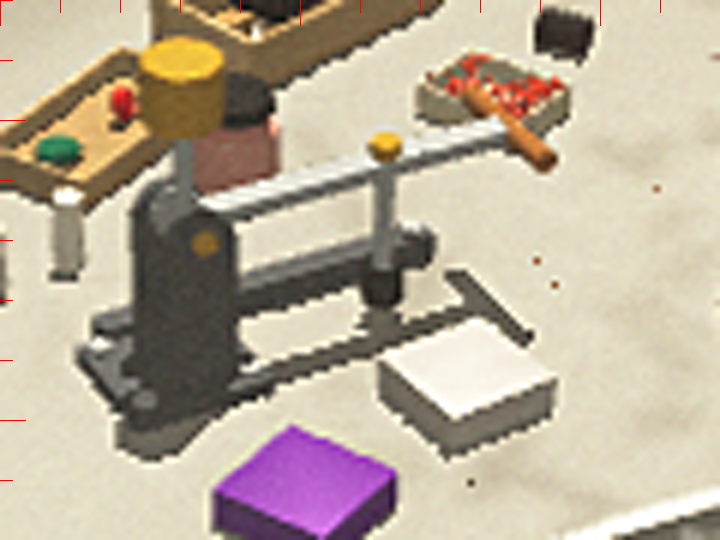

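```bash
cat > h.py <<'E'
from cell import arm
import numpy as np,cv2
from scipy.spatial.transform import Rotation as R
from scipy.optimize import least_squares
np.set_printoptions(precision=4,suppress=True)
def proj(P,cp,E=None):
    E=cp["extrinsics"] if E is None else E
    c=(np.atleast_2d(P)-E[:3,3])@E[:3,:3]; s=c[:,:2]/c[:,2:]
    s=s*(1+cp["k1"]*(s**2).sum(1,keepdims=True)); K=cp["intrinsics"]
    return s*[K[0,0],K[1,1]]+K[:2,2]
def T(p,L):
    L=np.atleast_2d(L).astype(float); c,s=np.cos(p[2]),np.sin(p[2])
    return np.c_[p[0]+c*L[:,0]-s*L[:,1],p[1]+s*L[:,0]+c*L[:,1],L[:,2]]
def fit(obs,p0):  # obs: (cam params,E,local pts,pixels)
    f=lambda p:np.concatenate([(proj(T(p,L),cp,E)-px).ravel() for cp,E,L,px in obs])
    r=least_squares(f,p0,loss="soft_l1"); return r.x,r.fun.reshape(-1,2)
E
python3 - <<'E'
from h import *
ct,cs=arm.camera_params("top"),arm.camera_params("scene")
t=lambda a:np.array(a)/6+[270,175]-.5
s=lambda a:np.array(a)/6+[250,180]-.5
jl=[[0,-.07,.09],[0,.11,.179],[0,.11,.01],[.031,-.05,.016],[.047,-.05,.016],[.047,.14,.016]]
jt=t([[586,223],[169,147],[145,168],[515,157],[522,122],[107,57]])
jl2=[[0,.11,.179],[0,-.07,.09],[0,0,.01]]; js=s([[182,58],[515,122],[382,300]])
h=.031
bl=np.array([[h,h,.02],[h,-h,.02],[-h,-h,.02],[-h,h,.02]])
bt=t([[312,318],[450,322],[441,457],[305,453]]); bs=s([[378,362],[478,318],[555,380],[458,417]])
bs=s([[378,362],[478,318],[555,380],[458,417]])  # order: +x+y,+x-y,-x-y,-x+y
for nm,o,p0 in (("jigT",[(ct,None,jl,jt)],[.6,0,0]),("jigS",[(cs,None,jl2,js)],[.6,0,0]),("jig",[(ct,None,jl,jt),(cs,None,jl2,js)],[.6,0,0]),
  ("blkT",[(ct,None,bl,bt)],[.5,0,0]),("blkS",[(cs,None,bl,bs)],[.5,0,0]),("blk",[(ct,None,bl,bt),(cs,None,bl,bs)],[.5,0,0])):
    p,r=fit(o,np.array(p0)); print(nm,p); print(r.ravel())
    if nm=="jig": J=p
c,s_=np.cos(J[2]),np.sin(J[2]); d=p[:2]-J[:2]
print("block in jig",c*d[0]+s_*d[1],-s_*d[0]+c*d[1],p[2]-J[2])
np.save("jig.npy",J); np.save("blk.npy",p)
# handle world
print(T(J,[[0,-.07,.09],[0,.11,.09]]))
E
```

```text
jigT [ 0.6351 -0.0451 -0.1712]
[-0.5982  0.4261 -0.4647  0.012   1.4294  0.3392  0.5377 -0.2214  0.2403
 -0.2709 -0.5656 -0.2865]
jigS [ 0.6375 -0.0495 -0.1701]
[ 0.2842 -0.2837 -0.8037  1.0165  0.3532 -0.3539]
jig [ 0.6352 -0.0459 -0.1698]
[-0.2669  0.3677 -0.1218  0.058   1.7264  0.379   0.8315 -0.2682  0.5254
 -0.3188 -0.2948 -0.2346 -0.2689  0.4512 -1.2082  1.7144 -0.09    0.4004]
blkT [ 0.5551 -0.0337 -0.0657]
[-0.2623 -0.6323 -0.0443 -0.1874  0.4735  0.6249 -0.1309  0.188 ]
blkS [ 0.5549 -0.0336 -0.0338]
[-0.166  -0.3397 -0.0751 -0.0309  0.5348 -0.3886 -0.2369  0.869 ]
blk [ 0.555  -0.0337 -0.0539]
[-0.4118 -0.4912 -0.1833 -0.3209  0.6087  0.5022 -0.0058  0.3413 -0.1281
 -0.5564  0.2124 -0.0429  0.4929 -0.257  -0.556   0.79  ]
block in jig -0.08101478842489197 -0.001524254471068685 0.11590028123860938
[[ 0.6233 -0.1149  0.09  ]
 [ 0.6537  0.0625  0.09  ]]
```

```bash
cat >> h.py <<'E'
J=np.load("jig.npy"); RJ=R.from_euler("z",J[2])
def W(p): return RJ.apply(p)+[J[0],J[1],0]
def quat(d,x): # tool z=d, tool x ~ x, in jig axes
    d=np.array(d,float);d/=np.linalg.norm(d);x=np.array(x,float);x-=d*(x@d);x/=np.linalg.norm(x)
    return (RJ*R.from_matrix(np.c_[x,np.cross(d,x),d])).as_quat()
def lift(t,off=.0185,back=.016):
    d=np.array([0,np.sin(t),-np.cos(t)]);n=np.array([0,np.cos(t),np.sin(t)])
    return d,n,lambda th,o=off,b=back: W(np.array([0,.11-.18*np.cos(th),.09+.18*np.sin(th)])+d*b-n*o)
E
python3 - <<'E'
from h import *
for deg in (30,40,50):
    d,n,P=lift(np.radians(deg))
    for nm,x in (("n",n),("-n",-n),("+x",[1,0,0]),("-x",[-1,0,0])):
        q=quat(d,x); out=[]
        for p in [P(0,.05,-.06)]+[P(0,.035)]+[P(a) for a in (0,.6,1.2)]:
            s=arm.inverse_kinematics(p,q); out.append(s)
        print(deg,nm,"OK" if all(o is not None for o in out) else [o is not None for o in out], out[0], out[-1])
print(P(0,.035),P(1.2))
t=np.radians(18);q=quat([np.sin(t),0,-np.cos(t)],[1,0,0])
for x in (-.17,-.04): print(arm.inverse_kinematics(W([x,0,.006]),q))
E
```

```text
30 n OK [-0.6569  0.4426  1.5963  0.466   1.3879 -0.6402] [-0.3928  0.2369  1.6253  0.5152  1.4275 -0.3367]
30 -n [True, True, True, True, False] [-0.6569  0.4426  1.5963  0.466   1.3879  2.5014] None
30 +x OK [-0.6569  0.4426  1.5963  0.466   1.3879  0.9306] [-0.3928  0.2369  1.6253  0.5152  1.4275  1.2341]
30 -x OK [-0.6569  0.4426  1.5963  0.466   1.3879 -2.211 ] [-0.3928  0.2369  1.6253  0.5152  1.4275 -1.9075]
40 n OK [-0.7092  0.5226  1.5653  0.587   1.479  -0.7242] [-0.4426  0.2685  1.638   0.6706  1.4818 -0.4206]
40 -n OK [-0.7092  0.5226  1.5653  0.587   1.479   2.4174] [-0.4426  0.2685  1.638   0.6706  1.4818  2.721 ]
40 +x OK [-0.7092  0.5226  1.5653  0.587   1.479   0.8466] [-0.4426  0.2685  1.638   0.6706  1.4818  1.1502]
40 -x OK [-0.7092  0.5226  1.5653  0.587   1.479  -2.295 ] [-0.4426  0.2685  1.638   0.6706  1.4818 -1.9914]
50 n OK [-0.7499  0.6125  1.5298  0.6954  1.5763 -0.7905] [-0.4839  0.3107  1.6482  0.8165  1.5466 -0.4936]
50 -n OK [-0.7499  0.6125  1.5298  0.6954  1.5763  2.3511] [-0.4839  0.3107  1.6482  0.8165  1.5466  2.648 ]
50 +x OK [-0.7499  0.6125  1.5298  0.6954  1.5763  0.7803] [-0.4839  0.3107  1.6482  0.8165  1.5466  1.0772]
50 -x OK [-0.7499  0.6125  1.5298  0.6954  1.5763 -2.3613] [-0.4839  0.3107  1.6482  0.8165  1.5466 -2.0644]
[ 0.6216 -0.125   0.0529] [ 0.6428 -0.0014  0.2333]
[-0.3027  0.0324  2.3135  0.0878  0.4857  1.3667]
[-0.2685  0.3014  1.9941  0.0599  0.5342  1.4253]
```

```bash
python3 - <<'E'
from h import *
d,n,P=lift(np.radians(40)); q=quat(d,n)
arm.grip(0.0)
arm.move_to(P(0,.05,-.12),q)
print(arm.movel(P(0,.04,-.03),force_limit=8,velocity=.15))
print(arm.movel(P(0,.04),force_limit=8,velocity=.1))
s=arm.read_state();f0=s["wrist_force"];print(s["time_s"],s["tool_pos"],f0)
for th in (0,.15,.4,.65):
    r=arm.movel(P(th),force_limit=12,velocity=.08); s=arm.read_state()
    print(th,r,s["time_s"],s["tool_pos"]-P(th),s["wrist_force"]-f0)
    if r: break
im=arm.capture("scene")[130:300,200:400]
cv2.imwrite("pics/lift.png",cv2.resize(im[...,::-1],None,fx=3.5,fy=3.5,interpolation=cv2.INTER_CUBIC))
E
```

```text
False
False
4.225 [ 0.6198 -0.1346  0.0517] [ 0.1281  0.6309 -0.1154]
0 False 4.6417 [ 0.0005 -0.0002  0.001 ] [ 0.7611 -2.676  -1.5569]
0.15 False 5.125 [ 0.0005 -0.0006  0.0002] [ 2.0359 -4.5416 -1.6914]
0.4 False 5.8333 [-0.0001  0.0003 -0.0005] [ 1.4895 -2.6779 -0.325 ]
0.65 False 6.5417 [0.     0.0002 0.0001] [ 0.8375 -0.7336 -0.8279]
```

View pics/lift.png

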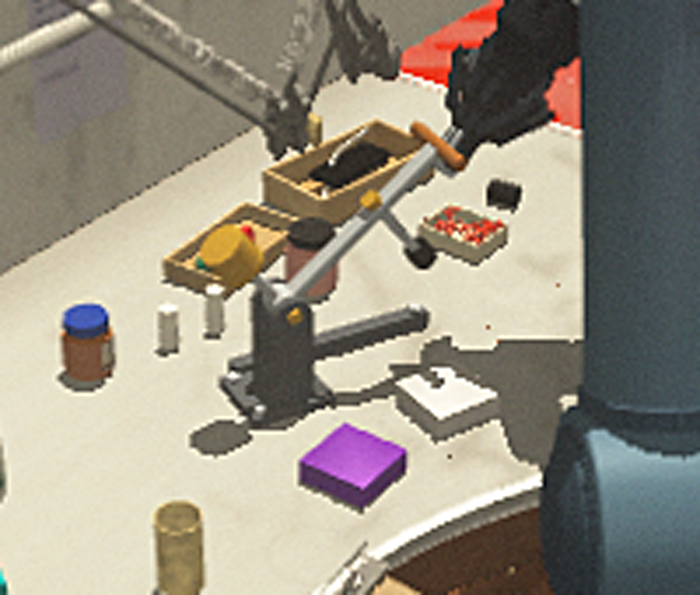

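The arm is at about 0.65, with its handle at (438,145) resting on the fingers as planned. I'll continue past balance, then back off.

```bash
python3 - <<'E'
from h import *
d,n,P=lift(np.radians(40)); q=quat(d,n)
for th in (.85,1.0,1.12):
    r=arm.movel(P(th),force_limit=12,velocity=.08); s=arm.read_state()
    print(th,r,s["time_s"],s["wrist_force"])
    if r: break
arm.pause(.8)
arm.movel(P(1.12,.03,-.10),velocity=.15)
t=np.radians(18);qb=quat([np.sin(t),0,-np.cos(t)],[1,0,0])
arm.move_to(W([-.20,-.10,.22]),qb)
print(arm.read_state()["time_s"],arm.read_state()["tool_pos"],W([-.20,-.10,.22]))
cv2.imwrite("pics/top1_raw.png",arm.capture("top")[...,::-1]);cv2.imwrite("pics/sc1_raw.png",arm.capture("scene")[...,::-1])
a=cv2.imread("pics/top1_raw.png")[165:270,270:410];b=cv2.imread("pics/sc1_raw.png")[165:270,235:375]
cv2.imwrite("pics/pair1.png",cv2.resize(np.vstack([a,b]),None,fx=2.8*1,fy=2.8,interpolation=cv2.INTER_CUBIC) if 0 else np.hstack([cv2.resize(i,None,fx=2.85,fy=5.7/2,interpolation=cv2.INTER_CUBIC) for i in (a,b)]))
E
```

```text
0.85 False 7.1917 [ 0.2219  0.1592 -0.4375]
1.0 False 7.675 [-0.4258 -0.6328 -0.1912]
1.12 False 8.0917 [ 0.7021 -0.7567 -0.2199]
11.1917 [ 0.4215 -0.1107  0.2204] [ 0.4211 -0.1106  0.22  ]
```

View pics/pair1.png

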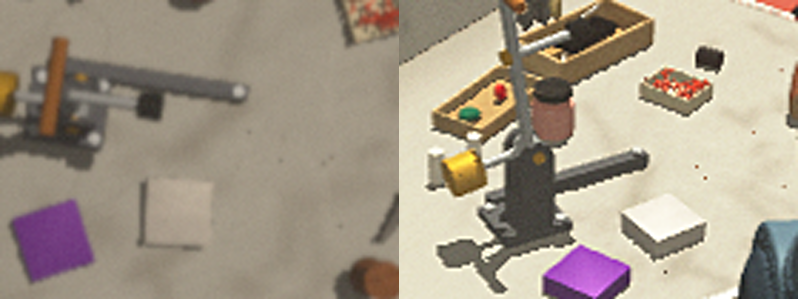

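The arm stands raised: in the top view the handle is at (55,85) over the pillar and the pad is at (150,105), off to the side. The block is untouched at (178,212), and the purple one is beside it at (52,240). Now the push, stopping short to check.

```bash
python3 - <<'E'
from h import *
t=np.radians(18);qb=quat([np.sin(t),0,-np.cos(t)],[1,0,0]); y=-.0015
arm.grip(.04); arm.move_to(W([-.155,y,.10]),qb)
print("down",arm.movel(W([-.155,y,.007]),velocity=.08,force_limit=6))
s=arm.read_state();f0=s["wrist_force"];print(s["time_s"],s["tool_pos"],s["finger_gap"])
print("c",arm.movel(W([-.06,y,.007]),velocity=.03,force_limit=10))
s=arm.read_state();print(s["time_s"],RJ.inv().apply(s["tool_pos"]-[J[0],J[1],0]),s["wrist_force"]-f0)
a=arm.capture("top")[...,::-1]; cv2.imwrite("pics/top2_raw.png",a)
b=arm.capture("scene")[...,::-1]; w=arm.capture("wrist")[...,::-1]; cv2.imwrite("pics/w2_raw.png",w)
cr=lambda i,x,y,W_,H,s:cv2.resize(i[y:y+H,x:x+W_],None,fx=s,fy=s,interpolation=cv2.INTER_CUBIC)
cv2.imwrite("pics/p2.png",np.hstack([cr(a,285,175,80,80,5),cr(b,275,195,80,80,5)]))
E
```

```text
down False
13.7583 [ 0.4826 -0.0213  0.0076] 0.03997790019941547
c False
17.075 [-0.0601 -0.0015  0.007 ] [-2.4077 -0.8038 -1.0684]
```

View pics/p2.png

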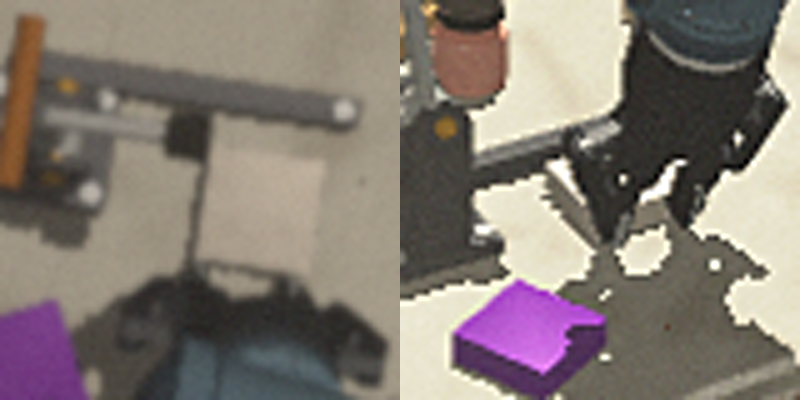

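```bash
python3 - <<'E'
from h import *
ct=arm.camera_params("top"); h=.031
bl=np.array([[h,h,.02],[h,-h,.02],[-h,h,.02]])
p,r=fit([(ct,None,bl,np.array([[212,150],[325,158],[198,265]])/5+[285,175]-.5)],np.array([.6,-.04,-.1]))
print(p,RJ.inv().apply(np.r_[p[:2]-J[:2],0]),p[2]-J[2],r.ravel())
E
python3 -c "
import cv2;i=cv2.imread('pics/w2_raw.png');cv2.imwrite('pics/w2.png',i)"
```

```text
[ 0.6138 -0.0475 -0.1104] [-0.0207 -0.0052  0.    ] 0.059416224011701865 [-0.4187 -0.2284  0.0771  0.3241  0.3245 -0.0856]
```

View pics/w2.png

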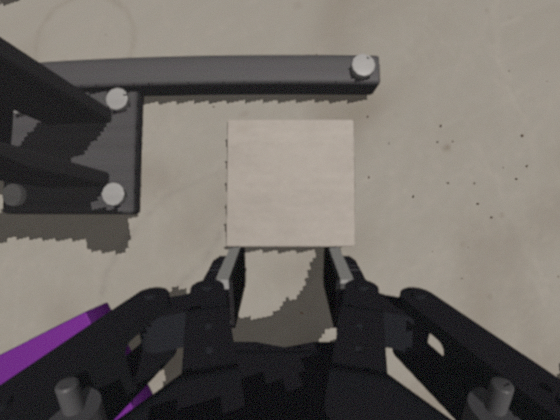

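The wrist view shows the block square on both fingertips, with corners at (228,121), (354,121), (354,246) and (228,246). The stop's front edge lies parallel at row 88-95. Next I check the lateral offset relative to jig features in this same view.

```bash
python3 - <<'E'
from h import *
s=arm.read_state(); cp=arm.camera_params("wrist")
Tm=np.eye(4);Tm[:3,:3]=R.from_quat(s["orientation"]).as_matrix();Tm[:3,3]=s["tool_pos"];E=Tm@cp["mount"]
K=cp["intrinsics"]
def back(px,z):
    u=cv2.undistortPoints(np.array([[px]],float),K,np.array([cp["k1"],0,0,0]))[0,0]
    r=E[:3,:3]@np.r_[u,1]; P=E[:3,3]+r*(z-E[2,3])/r[2]; return RJ.inv().apply(P-[J[0],J[1],0])
for nm,px,z in (("blk",(228,121),.02),("blk",(354,121),.02),("blk",(354,246),.02),("blk",(228,246),.02),("bar end",(379,86),.016),("bar end back",(377,56),.016),("bar front",(150,87),.016),("foot front",(140,213),.0),("foot back",(142,92),.01)):
    print(nm,back(px,z)*1000)
E
```

```text
blk [ 8.9684 26.2496 20.    ]
blk [  9.0376 -35.211   20.    ]
blk [-51.6327 -34.4397  20.    ]
blk [-51.6039  25.6404  20.    ]
bar end [ 28.8498 -49.3731  16.    ]
bar end back [ 44.9591 -48.8617  16.    ]
bar front [28.7118 67.5273 16.    ]
foot front [-35.2843  78.3769   0.    ]
foot back [28.8533 74.5729 10.    ]
```

The block sits about 5 mm to -y of the jig centre, judged from the stop's end at y = -50. I'll nudge it sideways with two fingers on its -y face, then finish the push.

```bash
cat >> h.py <<'E'
def back(px,z,E,cp):
    u=cv2.undistortPoints(np.array([[px]],float),cp["intrinsics"],np.array([cp["k1"],0,0,0]))[0,0]
    r=E[:3,:3]@np.r_[u,1]; P=E[:3,3]+r*(z-E[2,3])/r[2]; return RJ.inv().apply(P-[J[0],J[1],0])*1000
def wE():
    s=arm.read_state();Tm=np.eye(4);Tm[:3,:3]=R.from_quat(s["orientation"]).as_matrix();Tm[:3,3]=s["tool_pos"];return Tm@arm.camera_params("wrist")["mount"]
def blk(im,seed,E,cp):
    m=np.zeros((im.shape[0]+2,im.shape[1]+2),np.uint8)
    cv2.floodFill(cv2.GaussianBlur(im,(3,3),0),m,seed,0,(22,)*3,(22,)*3,cv2.FLOODFILL_MASK_ONLY|cv2.FLOODFILL_FIXED_RANGE|(255<<8))
    m=cv2.morphologyEx(m[1:-1,1:-1],cv2.MORPH_OPEN,np.ones((7,7),np.uint8))
    c=max(cv2.findContours(m,0,2)[0],key=cv2.contourArea); b=cv2.boxPoints(cv2.minAreaRect(c))
    return b,np.array([back(p,.02,E,cp) for p in b])
E
python3 - <<'E'
from h import *
cp=arm.camera_params("wrist"); im=cv2.imread("pics/w2_raw.png")
b,P=blk(im,(290,180),wE(),cp);print(b,P.mean(0))
t=np.radians(18);qb=quat([np.sin(t),0,-np.cos(t)],[1,0,0]);qs=quat([0,np.sin(t),-np.cos(t)],[0,1,0])
for p in ([-.0213,-.075,.007],[-.0213,-.075,.1],[-.0213,-.039,.007]): print(arm.inverse_kinematics(W(p),qs))
arm.movel(W([-.09,-.0015,.007]),velocity=.1); arm.movel(W([-.09,-.0015,.10]),velocity=.15)
arm.grip(.03); arm.move_to(W([-.0213,-.085,.10]),qs)
print(arm.movel(W([-.0213,-.075,.007]),velocity=.1,force_limit=6))
print(arm.movel(W([-.0213,-.039,.007]),velocity=.03,force_limit=10))
arm.movel(W([-.0213,-.06,.007]),velocity=.1); arm.movel(W([-.0213,-.085,.10]),velocity=.15)
arm.grip(.04); arm.move_to(W([-.11,0,.10]),qb)
print(arm.movel(W([-.09,0,.007]),velocity=.1,force_limit=6))
E=wE(); im=np.ascontiguousarray(arm.capture("wrist")[...,::-1]); cv2.imwrite("pics/w3.png",im)
print(arm.read_state()["time_s"])
E
```

```text
[[ -4.3541   4.7847]
 [558.9708  -2.3204]
 [563.3253 342.9328]
 [  0.0005 350.0378]] [-11.5076   1.5868  20.    ]
[-0.5008  0.4845  1.7346  0.3428  1.0538 -0.5214]
[-0.5008  0.3384  1.7259  0.3189  1.2003 -0.4657]
[-0.4442  0.4767  1.7461  0.3532  1.035  -0.4738]
False
False
False
27.0167
```

View pics/w3.png

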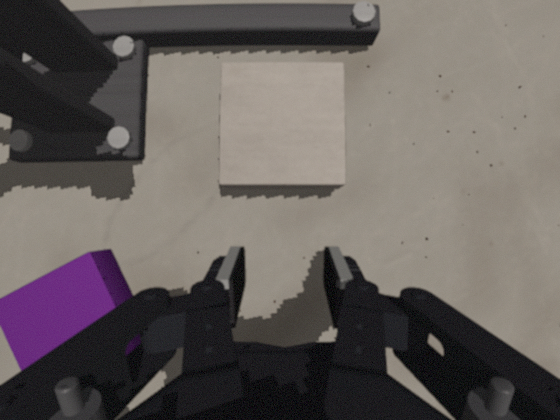

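The block's top corners are now at (221,63), (343,63), (344,184) and (219,184). The stop's right end is at (379,34).

```bash
python3 - <<'E'
from h import *
E=wE();cp=arm.camera_params("wrist")
for px,z in (((221,63),.02),((343,63),.02),((344,184),.02),((219,184),.02),((379,34),.016),((378,4),.016),((148,38),.016),((143,160),.0),((148,42),.01)): print(px,back(px,z,E,cp))
E
```

```text
(221, 63) [ 9.6527 31.9403 20.    ]
(343, 63) [  9.6631 -29.0424  20.    ]
(344, 184) [-51.2973 -28.5597  20.    ]
(219, 184) [-51.3036  31.8683  20.    ]
(379, 34) [ 28.275 -49.163  16.   ]
(378, 4) [ 45.487  -49.3393  16.    ]
(148, 38) [26.6433 71.845  16.    ]
(143, 160) [-35.0641  79.2853   0.    ]
(148, 42) [28.2016 74.5961 10.    ]
```

```bash
python3 - <<'E'
from h import *
y=.001
print(arm.movel(W([-.055,y,.007]),velocity=.04,force_limit=10))
print(arm.movel(W([-.032,y,.007]),velocity=.012,force_limit=14))
s=arm.read_state();print(s["time_s"],RJ.inv().apply(s["tool_pos"]-[J[0],J[1],0]),s["wrist_force"])
E=wE(); w=arm.capture("wrist")[...,::-1]; cv2.imwrite("pics/w4_raw.png",w)
arm.movel(W([-.075,y,.007]),velocity=.06); arm.movel(W([-.12,y,.10]),velocity=.15)
arm.move_to(W([-.20,-.12,.22]),quat([0,0,-1],[1,0,0]))
a=arm.capture("top")[...,::-1]; b=arm.capture("scene")[...,::-1]; cv2.imwrite("pics/top5_raw.png",a)
cr=lambda i,x,y,W_,H,s:cv2.resize(i[y:y+H,x:x+W_],(int(W_*s),int(H*s)),interpolation=cv2.INTER_CUBIC)
cv2.imwrite("pics/fin.png",np.vstack([np.hstack([cr(a,265,170,110,80,3.6),cr(b,250,180,110,80,3.6)]),np.hstack([cr(w,120,0,280,200,396/280)[:280],np.zeros((280 if int(200*396/280)>=280 else int(200*396/280),396,3),np.uint8)])]))
print(arm.read_state()["time_s"])
np.save("E4.npy",E)
E
```

```text
False
True
29.3417 [-0.0403  0.0011  0.006 ] [-0.0304 -0.5639 -0.3595]
31.8
```

View pics/fin.png

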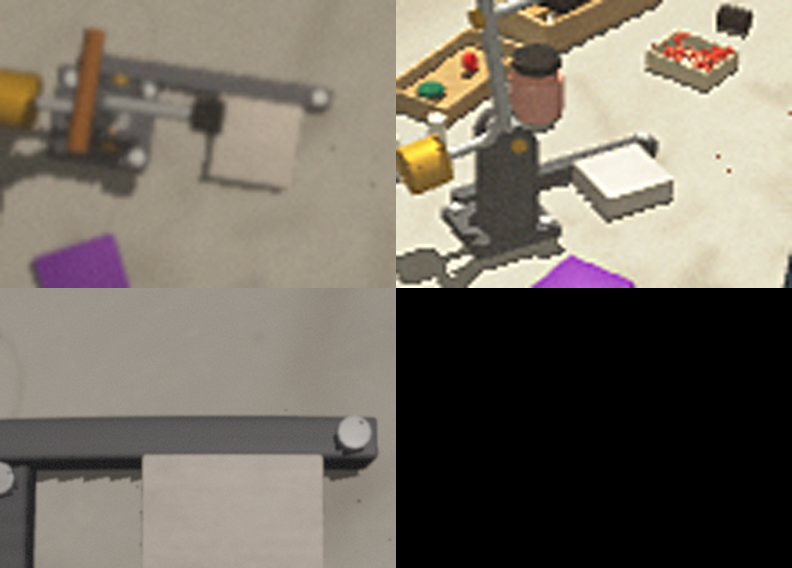

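Both views agree: the block sits at the stop, centred, with the stop's end about 19 mm beyond its right edge. The arm is still up. The force had already relaxed when I read it, so I'll press once more, gently and slowly, to rule out a rebound gap before handing in.

```bash
python3 - <<'E'
from h import *
y=.001; t=np.radians(18);qb=quat([np.sin(t),0,-np.cos(t)],[1,0,0])
L=lambda:RJ.inv().apply(arm.read_state()["tool_pos"]-[J[0],J[1],0])
arm.move_to(W([-.12,y,.10]),qb); arm.movel(W([-.07,y,.007]),velocity=.1)
arm.movel(W([-.045,y,.007]),velocity=.04,force_limit=8)
r=arm.movel(W([-.037,y,.007]),velocity=.006,force_limit=8); print(r,L(),arm.read_state()["wrist_force"])
arm.pause(.3); print(L(),arm.read_state()["wrist_force"])
p=L(); r=arm.movel(W([p[0]+.0015,y,.007]),velocity=.005,force_limit=20); print(r,L(),arm.read_state()["wrist_force"])
arm.movel(W([-.075,y,.007]),velocity=.04); arm.movel(W([-.12,y,.10]),velocity=.15)
arm.move_to(W([-.20,-.12,.22]),quat([0,0,-1],[1,0,0]))
a=arm.capture("top"); cv2.imwrite("pics/top6_raw.png",a[...,::-1]); o=cv2.imread("pics/top5_raw.png")
d=cv2.absdiff(o,cv2.imread("pics/top6_raw.png"))[170:250,265:375]; print("diff",d.max(),(d.max(2)>25).sum(),arm.read_state()["time_s"])
E
```

```text
True [-0.0405  0.0011  0.006 ] [-0.9251  0.3175  0.2725]
[-0.0409  0.0012  0.0056] [-0.1312 -0.4987 -0.8507]
False [-0.0401  0.0011  0.0065] [-2.1328  0.0388 -1.2418]
diff 13 0 39.075
```

```bash
python3 -c "
from cell import arm
print(arm.sign_off())"
```

```text
the job is handed in; nothing more can be done
None
```

The job is handed in at about 39 s: the hold-down arm stands raised on its own and the block is centred, square and flush against the back stop; I kept clear of the brass can, pink jar and wooden spool but took no separate before-and-after check of them.

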